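Close the blue filter holder with its wing nut

ROBOT

A 7-joint arm with a two-finger parallel gripper is mounted at the origin on a cart in front of the work surface, level with it; the furniture and walls round the work are solid. World frame = base frame: x ahead of the robot, y to its left, z up, the work surface at z = 0. Lengths are in m, angles in degrees, forces in N, time in s.
With the tool pointing down it reaches from about 0.35 to 0.775 m from the base axis. Payload 3.1 kg.
Tool frame: the origin (TCP) lies midway between the tips of the shut fingers; the grasp point (between the pads) lies 19 mm behind it; z points along the fingers, y is the line along which they close (so a half turn about z gives the same grasp; the last joint's range is limited). The gripper opens to 85 mm and grips with 20 to 120 N. Pads are 22 mm wide; open, the fingers measure 114 mm over their backs; the gripper's body (76 mm by 85 mm) begins 54 mm behind the grasp point. The pads swing forward as they close: fully open they stand 13 mm farther back than shut.
Start: joints at [62.24, 17.813, 0.802, 86.603, -0.252, 75.585, -1.558], TCP at [0.236, -0.497, 0.202] pointing down, gripper open.
Joint ranges: [-154.91, 154.91], [-16.99, 109.72], [-72.82, 74.43], [7.12, 147.25], [-82.49, 262.49], [11.32, 116.49], [-174.64, 174.64]. Speed limits (degrees/s): [159.86, 159.86, 180, 180, 180, 180, 180].

INTERFACE

Orientations are given as [roll, pitch, yaw] about the fixed x, y, z axes, in that order (R = Rz(yaw) Ry(pitch) Rx(roll)).
In Python, from cell import ctrl gives the robot as it stands. The module is installed in compiled form; this text tells all that it offers.
- The arm moves only by the tool arm_command, never from a script. Its argument "plan" is a list that holds one entry, the list of rows, each a list of 5 numbers: the opening, from -1 (shut) to 1 (fully open), then the shift along the tool's x, y, z in units of 25 mm (1.0 is 25 mm), then the turn about the tool's z in units of 5 degrees (1.0 is 5 degrees). In form: [[[claw, x, y, z, yaw], ...]]. A call has 1 to 20 rows; each row is the pose to reach, as a shift and turn from the pose commanded when the call began, along the tool's axes at that moment; what a row does not reach only later rows make up. A row lasts 1/10 s, in which the tool goes at most 50 mm and 8.59 degrees, less where a joint would pass 70% of its speed; a pose out of reach is approached as far as the arm can. A call with a gripper value outside its range is refused whole. The fingers move at their own pace and stop on an object; "squeeze" is the grip in N (left out, the last holds). Time passes only in rows, so rows that repeat a pose let the fingers close. It gives the time, the measured TCP pose, the force, the opening and the grip force at its end, in the units of the state.
- ctrl.observe(): the state, without advancing time (a new reading comes with each control period).
- ctrl.get_image(name): name is "scene" or "side" or "wrist"; returns a dict with "img" (480x640x3 uint8, red, green, blue), "fx", "fy", "cx", "cy" (pixels), "cam_to_world" (4x4, takes a point from camera to world coordinates); the wrist camera has in their place "hand_eye" (4x4, takes a point from camera to tool coordinates, whose origin is the TCP and whose axes are the flange's). Camera axes: x right, y up, looking along -z (the intrinsics and any distortion apply to the point x, -y, -z); pixel columns grow to the right and rows downward; lengths in m; the calibration is good to about 2 mm. A picture is of the moment at which its call begins: read the wrist's pose just before it. There is no depth.
- ctrl.close_job(): hands the job in; it is judged then, once.
The state is a dict: "clock": time; "q": joint angles; "qd": joint speeds; "tau": joint torques, N m; "tcp_pos": TCP position; "tool_rot": TCP orientation; "wrist_force": force on the tool from outside, world axes, zero at the start; "moment": the same for the moment, N m; "finger_gap": finger opening in m; "grasp_force": force on a finger pad.
Only numpy, scipy, OpenCV 4.12 (cv2) and the standard library are available. Lean on these libraries where they do the work, as an engineer would, in place of code of your own. Each camera call takes 0.05 s, during which the arm holds its last target. There are 200 camera calls.

TASK

The filter holder with the blue ring has its membrane in and is ready to be closed: turn its black wing nut clockwise, in the short arc that the two upright hose ports leave for your hand, until it comes fully home against its stop with its wings in line with the two white marks on the lid, then let go. Leave the nut of the holder with the orange ring as it is, and do not disturb the loose plugs and the carton beside the work.

Things in the scene. Friction and masses are not known exactly. Their poses are not given: they have to be found in the camera images.
- blue_nut (a joint): turn of the wing nut on the holder with the blue ring, rad: grows as it turns clockwise seen from above; starts between 0 and 0.3, ends at a hard stop at 1.43, where the wings lie in line with two white marks on the lid. The axis is vertical. It turns stiffly (about 0.06 N m), stays where it is left and neither rises nor sinks.
- blue_wings (a point): point on that nut's axis, at its wings' middle height, 76 mm above the table; x runs along the wings and turns with the nut, z is up. The black wings are one upright flat plate, 64 mm long, 10 mm thick (across y), from 14 mm below this point to 8 mm above (11 mm above at the round ends); grip it across its thickness at the middle. The lid's flat top lies 25 mm below this point.
- blue_holder: fixed round steel filter holder, 128 mm across at its blue ring, origin on its axis at the table. Two upright steel hose ports, 16 mm thick, stand on its lid on its x axis, 47 mm either side of the nut's axis, tops 88 mm above the table. Seen from above the wings start 35 to 52 degrees counter-clockwise of the line of ports and end 30 degrees clockwise of it.
- orange_nut (a joint): turn of the wing nut on the second, otherwise identical holder, with an orange ring, rad; to be left alone
- orange_wing_end (a point): middle of one end of the orange holder's wing nut, 30 mm from its axis, 76 mm above the table
- plug_a: loose stainless blind plug, 28 mm across, 29 mm high, origin at the centre of its underside; to be left alone
- plug_b: loose stainless blind plug, 31 mm across, 29 mm high, origin at the centre of its underside; to be left alone
- filter_carton: loose white carton with a teal stripe, 66 x 120 x 78 mm, origin at the centre of its underside; to be left alone

How it is judged (in metres and radians):
At the end, for the whole second after the job is handed in: The blue holder's wing nut is turned home, within 10 degrees of its stop (joint above 1.25 rad), and at rest (value of joint blue_nut above 1.25 rad and velocity of joint blue_nut below 0.1 rad/s); the robot touches nothing.
It fails at once if the orange holder's wing nut is turned by more than about 11 degrees (its wing end moves 6 mm) (distance of orange_wing_end from where it was at the start of the episode above 0.006 m).
It fails at once if a loose plug or the carton is moved more than 20 mm (distance of any of plug_a, plug_b, filter_carton from where it was at the start of the episode above 0.02 m).
It also fails if it takes over 38 s, if anything falls off the work surface, if the arm or the gripper's body presses on something with over 40 N, if the wrist force passes 120 N, or if a joint passes its speed limit or range.

## Working session

There is one attempt and no reset: what is moved stays moved. The work goes in short steps, Python scripts to look and compute and a tool call to move; the robot and the scene stay as the last step left them, time stands still between calls to the robot, and variables do not carry over. Pictures are saved under pics/ and viewed, at most 10 in all, crops included, and the job is handed in when it is done.

Besides the shell and the picture viewer there is one more tool, called after "Emit:" as name(argument=value, ...), one argument or row to a line, values as JSON. arm_command: Moves the arm, as the interface text tells. Its arguments: {"type":"object","properties":{"plan":{"type":"array","items":{"type":"array","items":{"type":"array","items":{"type":"number"}}}},"squeeze":{"type":"number"}},"required":["plan"]}

```bash
mkdir -p pics; python3 - <<'E'
from cell import ctrl
import cv2,numpy as np
s=ctrl.observe(); print(s)
for n in ("scene","side"):
    d=ctrl.get_image(n); cv2.imwrite(f"pics/{n}1.png",d["img"][:,:,::-1])
    print(n,{k:np.round(v,4).tolist() for k,v in d.items() if k!="img"})
E
```

```text
{'clock': 0.0, 'q': array([62.24025748, 17.85920827,  0.80039036, 86.69282596, -0.25069646,
       75.58275242, -1.55809331]), 'qd': array([-0.03033943,  0.07740063,  0.00412955, -0.07884782, -0.05855845,
        0.00016504,  0.07199497]), 'tau': array([-2.98367295e-04, -3.79911518e+01,  1.45555981e-01, -2.30592352e+01,
        1.20178994e-02,  1.36529154e-02,  1.01930564e-05]), 'tcp_pos': array([ 0.23532876, -0.49623282,  0.20092674]), 'tool_rot': array([-1.79867107e+02,  6.41555075e-03,  2.53768441e+01]), 'wrist_force': array([-0.09901652,  0.11307255, -0.3826538 ]), 'moment': array([0.0108841 , 0.02124947, 0.0391405 ]), 'grasp_force': 0.0, 'finger_gap': 0.08543780362563208}
scene {'fx': 530.8051, 'fy': 530.8051, 'cx': 329.1433, 'cy': 235.5574, 'cam_to_world': [[0.6748, 0.5207, -0.5229, 0.0797], [-0.7378, 0.4616, -0.4925, -0.2494], [-0.0151, 0.7182, 0.6957, 0.6853], [0.0, 0.0, 0.0, 1.0]]}
side {'fx': 528.3032, 'fy': 528.3032, 'cx': 318.738, 'cy': 237.4341, 'cam_to_world': [[0.9853, 0.1082, -0.1323, 0.4389], [-0.1697, 0.5293, -0.8313, -0.5862], [-0.02, 0.8415, 0.5399, 0.5654], [0.0, 0.0, 0.0, 1.0]]}
```

View pics/scene1.png

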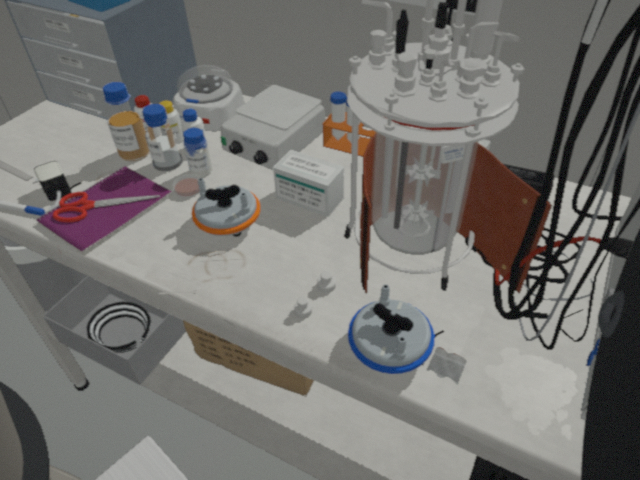

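View pics/side1.png

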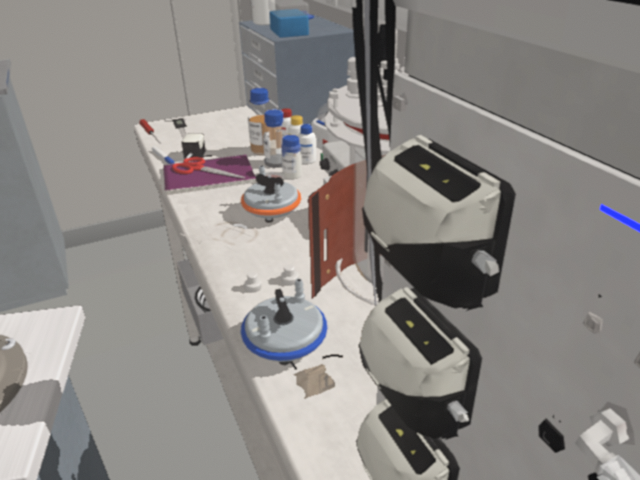

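The scene view shows the blue holder at about (391,335), its wings at (393,318) and its ports near (385,290) and (402,345). In the side view the ports are at (299,288) and (264,328), and the wings at (283,305). I'll zoom both into one picture.

```bash
python3 - <<'E'
import cv2,numpy as np
a=cv2.imread("pics/scene1.png")[270:380,340:450]; b=cv2.imread("pics/side1.png")[265:375,230:340]
cv2.imwrite("pics/zoom.png",np.hstack([cv2.resize(i,(400,400),interpolation=cv2.INTER_CUBIC) for i in (a,b)]))
E
```

```text
(no output)
```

View pics/zoom.png

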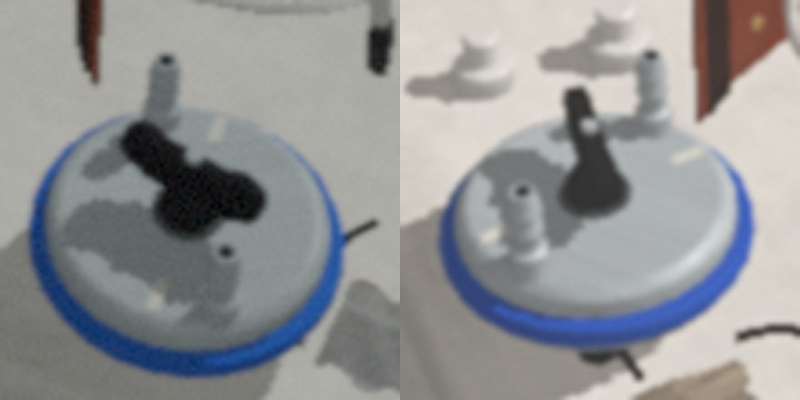

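Left (scene): port tops at (166,60) and (225,251), wing ends near (142,135) and (245,197), white marks at (218,128) and (157,293). Right (side): port tops at (651,55) and (521,190), marks at (688,155) and (490,234).

```bash
cat > h.py <<'E'
import numpy as np
from cell import ctrl
C={"scene":(530.8051,329.1433,235.5574,np.array([[0.6748,0.5207,-0.5229,0.0797],[-0.7378,0.4616,-0.4925,-0.2494],[-0.0151,0.7182,0.6957,0.6853]])),
"side":(528.3032,318.738,237.4341,np.array([[0.9853,0.1082,-0.1323,0.4389],[-0.1697,0.5293,-0.8313,-0.5862],[-0.02,0.8415,0.5399,0.5654]]))}
def ray(n,u,v,z):
    f,cx,cy,T=C[n]; d=T[:,:3]@np.array([(u-cx)/f,-(v-cy)/f,-1]); o=T[:,3]
    return (o+d*(z-o[2])/d[2])[:2]
E
python3 - <<'E'
from h import *
o={"scene":(340,270),"side":(230,265)}
def g(n,a,z): return ray(n,o[n][0]+a[0]*.275,o[n][1]+a[1]*.275,z)
for n,L in {"scene":[("port",(166,60),(225,251),.088),("mark",(218,128),(157,293),.051),("wing",(142,135),(245,197),.08)],
 "side":[("port",(251,55),(121,190),.088),("mark",(288,155),(90,234),.051),("wing",(176,95),(194,190),.08)]}.items():
  for k,a,b,z in L:
    p,q=g(n,a,z),g(n,b,z); d=p-q
    print(n,k,p.round(4),q.round(4),"mid",((p+q)/2).round(4),"len",np.hypot(*d).round(4),"ang",np.degrees(np.arctan2(d[1],d[0])).round(1))
for n,k,u,v,z in [("scene","plate foot",365,290,0),("scene","tip plugA",299,310,.0),("scene","plugB",320,285,.0),("side","plA",252,285,0),("side","plB",288,278,0),("side","plate",316,296,0),("scene","vesleg",444,290,0),("scene","vesleg2",348,236,0)]:print(n,k,ray(n,u,v,z).round(3))
E
```

```text
scene port [0.5044 0.0388] [ 0.4461 -0.0345] mid [0.4752 0.0021] len 0.0936 ang 51.5
scene mark [0.5159 0.0177] [ 0.4358 -0.0134] mid [0.4758 0.0022] len 0.0859 ang 21.2
scene wing [0.4732 0.0257] [ 0.476  -0.0224] mid [0.4746 0.0017] len 0.0482 ang 93.3
side port [0.5071 0.0388] [ 0.4479 -0.034 ] mid [0.4775 0.0024] len 0.0938 ang 50.8
side mark [0.518  0.0172] [ 0.4345 -0.0147] mid [0.4762 0.0012] len 0.0894 ang 20.9
side wing [0.4747 0.0288] [ 0.4753 -0.0301] mid [ 0.475  -0.0006] len 0.0589 ang 90.6
scene plate foot [0.538 0.102]
scene tip plugA [0.434 0.155]
scene plugB [0.496 0.166]
side plA [0.437 0.156]
side plB [0.501 0.164]
side plate [0.542 0.105]
scene vesleg [0.626 0.004]
scene vesleg2 [0.617 0.209]
```

Ports lie at 51°, the wings at about 92° and the stop marks at 21°; the nut axis is at (0.476, 0.002). The approach passes near the pump tower on the right, so I'll check that clearance and work out the shift.

```bash
python3 - <<'E'
from h import *
for z in (0.05,.15,.25,.35):
  print(z,"scene",ray("scene",583,440,z).round(3),ray("scene",595,250,z).round(3),"side",ray("side",362,340,z).round(3),ray("side",358,455,z).round(3))
s=ctrl.observe(); y=np.radians(s["tool_rot"][2]); p=s["tcp_pos"]
ex=np.array([np.cos(y),np.sin(y)]); ey=np.array([np.sin(y),-np.cos(y)])
for t in [(.30,-.32),(.37,-.15),(.4758,.0018)]:
  d=np.array(t)-p[:2]; print(t,(d@ex/.025).round(2),(d@ey/.025).round(2))
print("yaw units to 92:",-(92-s["tool_rot"][2])/5)
E
```

```text
0.05 scene [ 0.498 -0.274] [ 0.824 -0.152] side [ 0.579 -0.064] [ 0.532 -0.238]
0.15 scene [ 0.432 -0.27 ] [ 0.707 -0.168] side [ 0.552 -0.165] [ 0.514 -0.305]
0.25 scene [ 0.366 -0.266] [ 0.59  -0.183] side [ 0.525 -0.266] [ 0.496 -0.373]
0.35 scene [ 0.301 -0.262] [ 0.472 -0.198] side [ 0.498 -0.368] [ 0.478 -0.44 ]
(0.3, -0.32) 5.36 -5.26
(0.37, -0.15) 10.8 -10.21
(0.4758, 0.0018) 17.23 -13.88
yaw units to 92: -13.32514304965801
```

Emit:
arm_command(
  plan=[
    [[0.2, 0.7, -0.6, 0, -0.5], [0.2, 1.8, -1.5, 0, -1.4], [0.2, 3.1, -2.5, 0, -2.4], [0.2, 4.4, -3.5, 0, -3.4], [0.2, 5.7, -4.6, 0, -4.4], [0.2, 7.0, -5.6, 0, -5.4], [0.2, 8.3, -6.7, 0, -6.4], [0.2, 9.6, -7.7, 0, -7.4], [0.2, 10.9, -8.8, 0, -8.4], [0.2, 12.2, -9.8, 0, -9.4], [0.2, 13.5, -10.9, 0, -10.4], [0.2, 14.8, -11.9, 0, -11.4], [0.2, 15.8, -12.7, 0, -12.3], [0.2, 16.6, -13.4, 0, -12.9], [0.2, 17.0, -13.7, 0, -13.2], [0.2, 17.2, -13.9, 0, -13.3], [0.2, 17.2, -13.9, 0, -13.3], [0.2, 17.2, -13.9, 0, -13.3]],
  ],
  squeeze=60,
)

```text
clock: 1.9
tcp_pos: [0.4748, -0.0005, 0.2017]
tool_rot: [-179.9, 0.1, 91.7]
wrist_force: [0.3, 0.6, -0.1]
finger_gap: 0.0512
grasp_force: 0.0
```

```bash
python3 - <<'E'
from cell import ctrl
import cv2,numpy as np
s=ctrl.observe(); d=ctrl.get_image("wrist"); cv2.imwrite("pics/w1.png",d["img"][:,:,::-1])
np.savez("w1.npz",p=s["tcp_pos"],r=s["tool_rot"],H=d["hand_eye"],K=[d["fx"],d["fy"],d["cx"],d["cy"]])
print(s["tcp_pos"],s["tool_rot"],s["finger_gap"],d["hand_eye"],[k for k in d],d["fx"])
E
```

```text
[ 0.47484825 -0.00048309  0.20173363] [-1.79945688e+02  6.84537520e-02  9.17189056e+01] 0.05121603659462593 [[ 1.14405102e-03  9.53892019e-01  3.00147808e-01  7.69313329e-02]
 [ 9.99999026e-01 -8.51495839e-04 -1.10550473e-03  4.52077799e-04]
 [-7.98957526e-04  3.00148781e-01 -9.53892065e-01 -1.73314327e-01]
 [ 0.00000000e+00  0.00000000e+00  0.00000000e+00  1.00000000e+00]] ['img', 'fx', 'fy', 'cx', 'cy', 'hand_eye'] 393.39150453484007
```

View pics/w1.png

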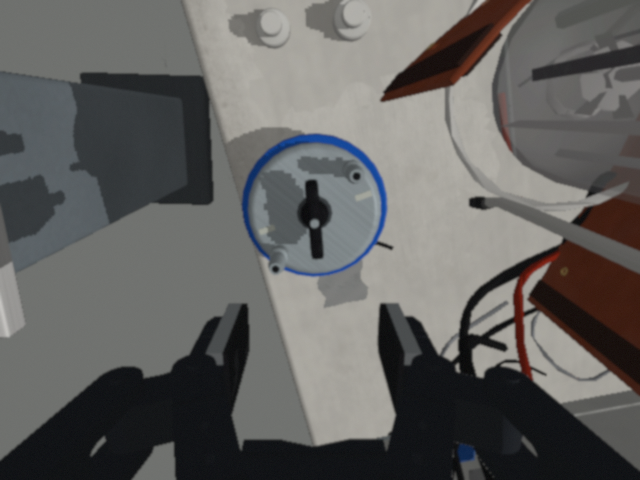

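The wrist view shows the wing plate from (312,182) to (317,257), port tops at (356,176) and (275,268), and marks at (364,196) and (265,231). The wings are clear of the ports.

```bash
python3 - <<'E'
import numpy as np
from scipy.spatial.transform import Rotation as R
d=np.load("w1.npz"); fx,fy,cx,cy=d["K"]; H=d["H"]; Rt=R.from_euler("xyz",d["r"],degrees=True).as_matrix()
def g(u,v,z):
    r=Rt@H[:3,:3]@np.array([(u-cx)/fx,-(v-cy)/fy,-1]); o=Rt@H[:3,3]+d["p"]
    return (o+r*(z-o[2])/r[2])[:2]
for k,a,b,z in [("port",(356,176),(275,268),.088),("mark",(364,196),(265,231),.051),("wing",(312,182),(317,257),.084)]:
    p,q=g(*a,z),g(*b,z);e=p-q;m=(p+q)/2;dl=Rt.T@np.append(m-d["p"][:2],0)
    print(k,m.round(4),np.hypot(*e).round(4),np.degrees(np.arctan2(e[1],e[0])).round(1),"shift units",(dl/.025).round(2))
E
```

```text
port [0.476  0.0019] 0.0938 51.3 shift units [ 0.09  0.05 -0.  ]
mark [0.476  0.0009] 0.0888 21.7 shift units [ 0.05  0.05 -0.  ]
wing [0.4764 0.0033] 0.0589 95.5 shift units [ 0.15  0.07 -0.  ]
```

Emit:
arm_command(
  plan=[
    [[0.2, 0.1, 0.05, 0.6, -0.5], [0.2, 0.1, 0.05, 1.5, -0.5], [0.2, 0.1, 0.05, 2.5, -0.5], [0.2, 0.1, 0.05, 3.5, -0.5], [0.2, 0.1, 0.05, 4.3, -0.5], [0.2, 0.1, 0.05, 4.9, -0.5], [0.2, 0.1, 0.05, 5.4, -0.5], [0.2, 0.1, 0.05, 5.65, -0.5], [0.2, 0.1, 0.05, 5.7, -0.5], [0.2, 0.1, 0.05, 5.7, -0.5], [-0.3, 0.1, 0.05, 5.7, -0.5], [-1, 0.1, 0.05, 5.7, -0.5], [-1, 0.1, 0.05, 5.7, -0.5], [-1, 0.1, 0.05, 5.7, -0.5], [-1, 0.1, 0.05, 5.7, -0.5], [-1, 0.1, 0.05, 5.7, -0.5]],
  ],
  squeeze=60,
)

```text
clock: 3.55
tcp_pos: [0.4765, 0.0038, 0.0595]
tool_rot: [180.0, 0.0, 94.4]
wrist_force: [-0.0, 0.2, 0.1]
finger_gap: -0.0001
grasp_force: 0.0
```

The fingers read fully shut with no grip force, which is unexpected, so I'll look.

```bash
python3 - <<'E'
from cell import ctrl
import cv2,numpy as np
s=ctrl.observe(); print(s["finger_gap"],s["grasp_force"],s["tcp_pos"],s["wrist_force"])
w=[cv2.resize(ctrl.get_image(n)["img"][a:b,c:e,::-1],(400,400),interpolation=cv2.INTER_CUBIC) for n,a,b,c,e in (("wrist",80,480,120,520),("side",210,370,210,370))]
cv2.imwrite("pics/g1.png",np.hstack(w))
E
```

```text
-8.87186362735472e-05 0.0 [0.47649664 0.00380681 0.05954812] [-0.02936116  0.20630961  0.05735331]
```

View pics/g1.png

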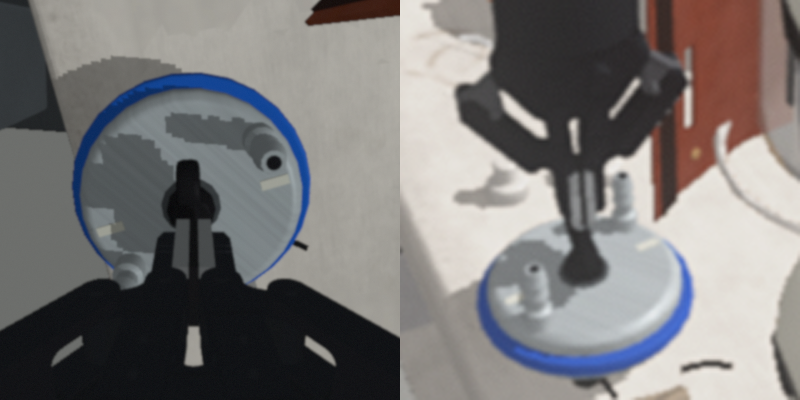

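```bash
python3 - <<'E'
from h import *
f,cx,cy,T=C["side"]
for z in np.arange(.04,.13,.01):
    c=T[:,:3].T@(np.array([.4765,.003,z])-T[:,3]); u,v=cx+f*c[0]/-c[2],cy-f*c[1]/-c[2]
    print(round(z,3),"crop px",round((u-210)/.4+400),round((v-210)/.4))
E
```

```text
0.04 crop px 583 283
0.05 crop px 582 270
0.06 crop px 581 257
0.07 crop px 580 243
0.08 crop px 579 230
0.09 crop px 578 216
0.1 crop px 577 203
0.11 crop px 576 189
0.12 crop px 575 174
```

```bash
python3 - <<'E'
from cell import ctrl
import cv2,numpy as np
w=[cv2.resize(ctrl.get_image(n)["img"][a:b,c:e,::-1],(400,400),interpolation=cv2.INTER_CUBIC) for n,a,b,c,e in (("wrist",200,370,230,400),("side",260,340,243,323))]
cv2.imwrite("pics/g2.png",np.clip(np.hstack(w).astype(float)*1.0,0,255)**0.5*16)
E
```

```text
[ WARN:0@0.711] global loadsave.cpp:1063 imwrite_ Unsupported depth image for selected encoder is fallbacked to CV_8U.
```

View pics/g2.png

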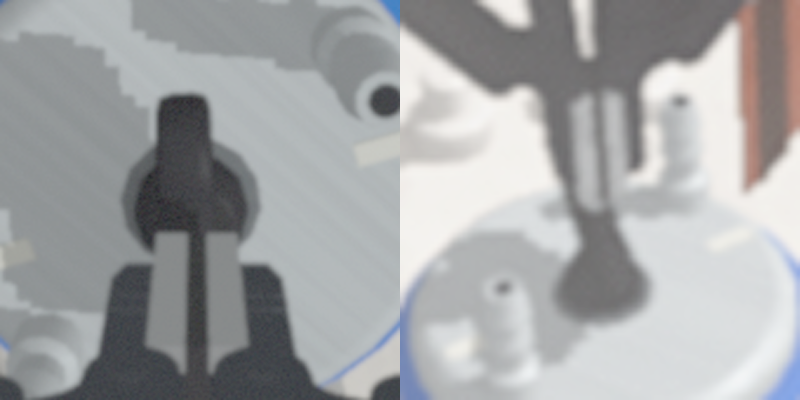

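```bash
python3 - <<'E'
from h import *
w=np.load("w1.npz"); H=w["H"]; fx,fy,cx,cy=w["K"]
def pw(t):
    c=H[:3,:3].T@(np.array(t)-H[:3,3]); return np.round([(cx+fx*c[0]/-c[2]-230)*400/170,(cy-fy*c[1]/-c[2]-200)*400/170])
for t in [(.011,0,0),(.011,0,-.02),(.011,.005,0),(.011,-.005,0),(.011,.005,-.02),(.03,0,-.025),(.03,.005,-.025),(.03,-.005,-.025),(.011,.005,-.025),(.011,-.005,-.025),(.011,0,-.05)]: print("wrist",t,pw(t))
f,cx2,cy2,T=C["side"]
def ps(p):
    c=T[:,:3].T@(np.array(p)-T[:,3]); return np.round([(cx2+f*c[0]/-c[2]-243)/.2+400,(cy2-f*c[1]/-c[2]-260)/.2])
for p in [(.476,-.008,.0595),(.476,-.008,.08),(.476,-.008,.085),(.478,-.03,.087),(.478,-.03,.062),(.476,.034,.087)]: print("side",p,ps(p))
E
```

```text
wrist (0.011, 0, 0) [192. 157.]
wrist (0.011, 0, -0.02) [192. 197.]
wrist (0.011, 0.005, 0) [217. 157.]
wrist (0.011, -0.005, 0) [167. 157.]
wrist (0.011, 0.005, -0.02) [220. 197.]
wrist (0.03, 0, -0.025) [192. 105.]
wrist (0.03, 0.005, -0.025) [222. 105.]
wrist (0.03, -0.005, -0.025) [162. 104.]
wrist (0.011, 0.005, -0.025) [221. 208.]
wrist (0.011, -0.005, -0.025) [163. 208.]
wrist (0.011, 0, -0.05) [192. 277.]
side (0.476, -0.008, 0.0595) [600. 290.]
side (0.476, -0.008, 0.08) [595. 235.]
side (0.476, -0.008, 0.085) [594. 221.]
side (0.478, -0.03, 0.087) [610. 265.]
side (0.478, -0.03, 0.062) [615. 334.]
side (0.476, 0.034, 0.087) [578. 126.]
```

In both views the pad tips stand about 30 mm higher than the reported TCP suggests: z is about 0.088, just above the wings. That explains the shut fingers. I'll open, go down about 25 mm and close, watching the force.

Emit:
arm_command(
  plan=[
    [[0.2, 0, 0, 0, 0], [0.2, 0, 0, 0, 0], [0.2, 0, 0, 0, -0.3], [0.2, 0, 0, 0, -0.3], [0.2, 0, 0, 0.2, -0.3], [0.2, 0, 0, 0.4, -0.3], [0.2, 0, 0, 0.6, -0.3], [0.2, 0, 0, 0.8, -0.3], [0.2, 0, 0, 0.9, -0.3], [0.2, 0, 0, 1.0, -0.3], [0.2, 0, 0, 1.0, -0.3], [0.2, 0, 0, 1.0, -0.3]],
  ],
)

```text
clock: 4.95
tcp_pos: [0.4766, 0.0038, 0.0345]
tool_rot: [180.0, 0.0, 95.9]
wrist_force: [-1.1, -0.3, 0.2]
finger_gap: 0.0514
grasp_force: 0.0
```

Emit:
arm_command(
  plan=[
    [[-0.2, 0, 0, 0, 0], [-0.5, 0, 0, 0, 0], [-0.8, 0, 0, 0, 0], [-1, 0, 0, 0, 0], [-1, 0, 0, 0, 0], [-1, 0, 0, 0, 0]],
  ],
  squeeze=60,
)

```text
clock: 5.55
tcp_pos: [0.4752, 0.0038, 0.0347]
tool_rot: [-179.9, 0.0, 95.9]
wrist_force: [-4.5, -0.0, 5.0]
finger_gap: 0.0085
grasp_force: 61.9
```

```bash
python3 - <<'E'
from cell import ctrl
import cv2,numpy as np
w=[cv2.resize(ctrl.get_image(n)["img"][a:b,c:e,::-1],(400,400),interpolation=cv2.INTER_CUBIC) for n,a,b,c,e in (("wrist",180,380,220,420),("side",250,350,233,333))]
cv2.imwrite("pics/g3.png",(np.hstack(w).astype(float)**0.5*16).astype(np.uint8))
E
```

```text
(no output)
```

View pics/g3.png

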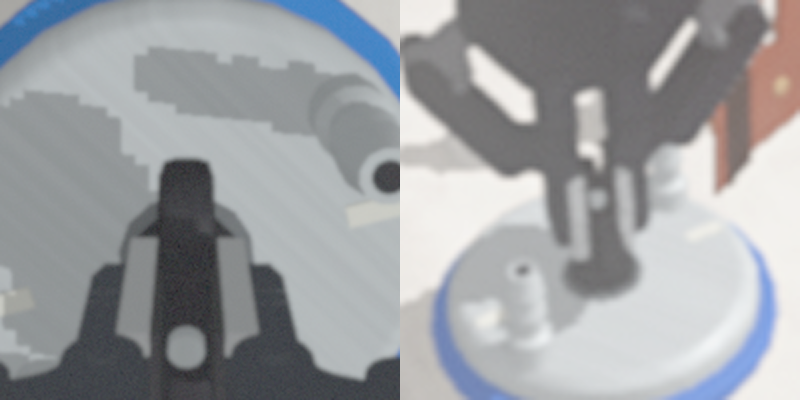

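The wing plate now sits between the pads, with a gap of 8.5 mm and 62 N of grip, and both ports are clear of the hand. Next I turn it clockwise.

Emit:
arm_command(
  plan=[
    [[-1, 0, 0, 0, 0.4], [-1, 0, 0, 0, 1.2], [-1, 0, 0, 0, 2], [-1, -0.01, 0, 0, 3], [-1, -0.02, 0, 0, 4], [-1, -0.03, 0, 0, 5], [-1, -0.03, 0, 0, 6], [-1, -0.04, 0, 0, 7], [-1, -0.05, 0, 0, 8], [-1, -0.05, 0, 0, 9], [-1, -0.06, 0, 0, 10], [-1, -0.06, 0, 0, 10]],
  ],
)

```text
clock: 6.85
tcp_pos: [0.4768, 0.0032, 0.0347]
tool_rot: [-180.0, -0.1, 45.9]
wrist_force: [-0.0, 2.4, 1.8]
finger_gap: 0.0084
grasp_force: 61.5
```

```bash
python3 -c "
from cell import ctrl
s=ctrl.observe(); print(s['tcp_pos'],s['tool_rot'],s['wrist_force'],s['moment'],s['grasp_force'],s['finger_gap'],s['q'][6])"
```

```text
[0.47684441 0.00319215 0.03474359] [-1.79995618e+02 -5.52742154e-02  4.59052626e+01] [-6.74023577e-04  2.41961514e+00  1.78403258e+00] [ 0.37496183  0.19425118 -0.0658437 ] 61.45250916481018 0.008388077817112514 -54.249600444970795
```

Emit:
arm_command(
  plan=[
    [[-1, 0, 0, 0, 0.6], [-1, 0, 0, 0, 1.4], [-1, 0, 0, 0, 2.2], [-1, 0, 0, 0, 3], [-1, 0, 0, 0, 3.7], [-1, 0, 0, 0, 4.2], [-1, 0, 0, 0, 4.6], [-1, 0, 0, 0, 4.8], [-1, 0, 0, 0, 5.0], [-1, 0, 0, 0, 5.0]],
  ],
)

```text
clock: 7.85
tcp_pos: [0.4774, 0.0024, 0.0348]
tool_rot: [180.0, -0.1, 21.0]
wrist_force: [0.8, 0.4, 1.7]
finger_gap: 0.0085
grasp_force: 61.5
```

```bash
python3 - <<'E'
from cell import ctrl
import cv2,numpy as np
s=ctrl.observe(); print(s['tcp_pos'],s['tool_rot'],s['wrist_force'],s['moment'],s['grasp_force'],s['finger_gap'])
cv2.imwrite("pics/g4.png",(ctrl.get_image("wrist")["img"][:,:,::-1].astype(float)**0.5*16).astype(np.uint8))
E
```

```text
[0.47735288 0.0024474  0.03476519] [ 1.79962609e+02 -7.73677337e-02  2.09653346e+01] [0.76575996 0.42051871 1.73702302] [ 0.12121494 -0.20731848  0.28837388] 61.47406339645386 0.008462026330835181
```

View pics/g4.png

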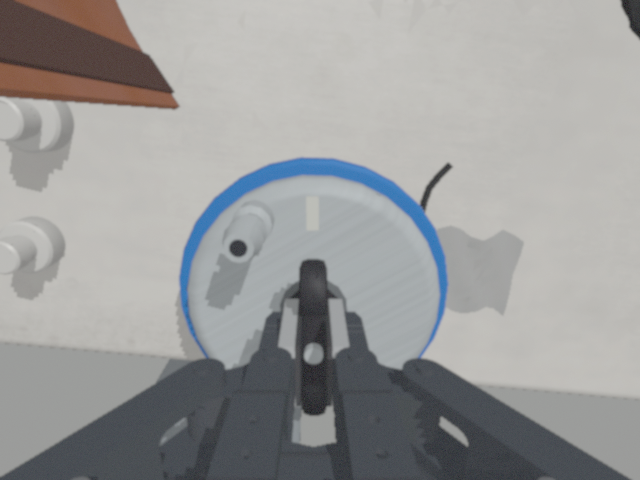

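The wings at column 313 line up with the white mark at (312,213). The moment has risen to 0.29 N m, so the nut is at its stop. Now release and rise.

Emit:
arm_command(
  plan=[
    [[0.2, 0, 0, 0, 0], [0.2, 0, 0, 0, 0], [0.2, 0, 0, 0, 0], [0.2, 0, 0, 0, 0], [0.2, 0, 0, -0.5, 0], [0.2, 0, 0, -1.3, 0], [0.2, 0, 0, -2.3, 0], [0.2, 0, 0, -3.3, 0], [0.2, 0, 0, -4.2, 0], [0.2, 0, 0, -4.8, 0], [0.2, 0, 0, -5, 0], [0.2, 0, 0, -5, 0], [0.2, 0, 0, -5, 0]],
  ],
)

```text
clock: 9.2
tcp_pos: [0.4759, 0.0023, 0.1589]
tool_rot: [-180.0, 0.1, 20.9]
wrist_force: [-0.5, 0.9, -0.1]
finger_gap: 0.0512
grasp_force: 0.0
```

```bash
python3 - <<'E'
from cell import ctrl
import cv2,numpy as np
cv2.imwrite("pics/f.png",ctrl.get_image("wrist")["img"][:,:,::-1])
E
```

```text
(no output)
```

View pics/f.png

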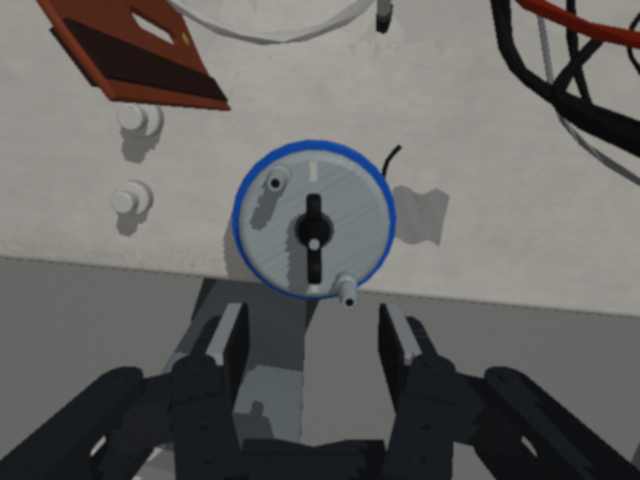

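The wings, from (314,197) to (314,280), are in line with the marks at (313,171) and (313,289). The hand is clear and the plugs are undisturbed.

```bash
python3 -c "
from cell import ctrl
print(ctrl.close_job())"
```

```text
the job is handed in; nothing more can be done
None
```

The blue holder's wing nut is turned home against its stop with its wings in line with the white marks, the gripper is released and clear, and the job was handed in at about 9 s (no verdict was returned).

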